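# Draw the stamp's drying tray out of its channel

### The job

The washed wooden stamp has dried under the hood of the drying bed. Its tray has an upright pull: draw the tray straight out of the channel, keeping it level, until the whole tray is clear of the channel's mouth by about a finger's width and lies flat and straight on the open bed, with the stamp still standing in its place on it. Do not lift the tray, and do not disturb the other things on the bench.

Things in the scene. Friction and masses are not known exactly. Their poses are not given: they have to be found in the camera images.
- drying_bed: Fixed wooden drying bed, 253 x 124 mm. Origin at bench level under the middle of the channel's mouth; x runs along the bed. From x = -150 to 0 mm the bed is open and flat, top 19 mm above the bench. From x = 0 to 95 lies the channel: side rails 103 mm apart with lips over the tray's edges, and a back wall. The tray leaves towards -x.
- hood (a point): Centre of the top of the hood's translucent roof, 107 mm above the bench, at x = 60 mm of the bed. The hood (plywood sides, roof, back wall) covers the channel from x = 18 to 103 mm. The lips' undersides are 14 mm above the bed, their tops 39 mm above the bench, 87 mm clear between them.
- tray: Loose wooden tray, 150 (x) x 100 x 12 mm, about 0.3 kg; 1.5 mm play each side in the channel and 2 mm above. Origin at the centre of its underside, axes parallel to the bed's when straight. It starts home or a little drawn (origin at -15 to 15 mm on the bed's x). It slides on plain wood friction, a few newtons. Its pull is at the front (-x) end.
- pull (a point): Centre of the upright wooden pull fixed on the tray: 44 mm wide (tray's y), 12 mm thick (x), 45 mm tall above the tray's top (top 76 mm above the bench). This point is at half its height, 69 mm ahead (-x) of the tray's origin. Behind it lie 48 to 78 mm of free space to the channel's mouth, 18 mm more to the hood. Axes as the tray's.
- lamp_shade (a point): Lowest part of the desk lamp's fixed shade: the shade, about 140 mm across, hangs over the bench behind the bed from 280 to 390 mm above it; this point is its centre 280 mm above the bench. The lamp's arm runs from it to the right, up to 0.4 m high, to the post on the lamp's foot. Keep the arm and wrist on the robot's side of it.
- stamp_mid (a point): Centre (half-way up) of the wooden stamping block that stands loose on the rear half of the tray under the hood: 62 x 62 mm base, 64 mm tall with a turned knob on top, about 0.12 kg.
- jar: The blue jar with the black lid (48 mm across, 58 mm tall), loose on the bench beside the work, to be left alone; origin at the centre of its underside.
- cup: The spotted paint cup (74 mm across, 64 mm tall), loose on the bench beside the work, to be left alone; origin at the centre of its underside.
- tape: The roll of masking tape (98 mm across, 25 mm tall), loose on the bench beside the work, to be left alone; origin at the centre of its underside.

How it is judged:
By the outcome, as a careful person would: the job done as asked, in the order asked, and still so for the second after the job is handed in, with the robot touching nothing.
It also fails if it takes over 35 s, if anything falls off the work surface, if the arm or the gripper's body presses on something with over 40 N, if the wrist force passes 120 N, or if a joint passes its speed limit or range.

### The arm

A 6-joint arm with a two-finger parallel gripper is mounted at the origin on a cart in front of the work surface, level with it; the furniture and walls round the work are solid. World frame = base frame: x ahead of the robot, y to its left, z up, the work surface at z = 0. Lengths are in m, angles in rad, forces in N, time in s.
With the tool pointing down it reaches from about 0.275 to 0.825 m from the base axis. Payload 5.2 kg.
Tool frame: the origin (TCP) lies between the finger pads; the fingertips stand 19 mm ahead of it and the grasp point (between the pads) is the TCP (ctrl.tcp_to_tips is the distance from the TCP to the fingertips, in m); y points along the fingers, z is the direction in which the jaws open and shut, and the axes are right-handed (so a half turn about y gives the same grasp; the last joint's range is limited). The gripper opens to 93 mm and grips with 3 to 60 N. Pads are 15 mm wide; open, the fingers measure 128 mm over their backs; the gripper's body (75 mm by 188 mm) begins 65 mm behind the grasp point.
Start: joints at [1.048, 0.259, 1.535, -0, 1.348, -0.203], TCP at [0.173, 0.522, 0.238] pointing down, gripper open.
Joint ranges: [-3.14, 3.14], [-0.91, 2.08], [0.19, 2.58], [-1.22, 4.36], [0.22, 2.71], [-3.12, 3.12]. Speed limits (rad/s): [2.57, 2.57, 3.14, 3.14, 3.14, 3.14].

### API

Orientations are given as a 3x3 rotation matrix whose columns are the frame's x, y, z axes.
In Python, from workcell import ctrl gives the robot as it stands. The module is installed in compiled form; this text tells all that it offers.
- The arm moves only by the shell command python3 -m crank 'ROWS' [FORCE]. ROWS is text: rows parted by semicolons, each of 7 numbers parted by spaces: the turn, a rotation vector about the world's x, y, z in rad, then the shift along the world's x, y, z in m, then the finger opening in m, from 0 to 0.093. In form: ax ay az dx dy dz hand; .... A call has 1 to 20 rows; each row shifts and turns the pose as measured when the row begins; what a row does not reach is not made up. A row lasts 1/12 s, in which the tool goes at most 41.7 mm and 7.16 degrees, less where a joint would pass 70% of its speed; a pose out of reach is approached as far as the arm can. A call with a gripper value outside its range is refused whole. The fingers move at their own pace and stop on an object; FORCE is the grip in N (left out, the last holds). Time passes only in rows, so rows that do not move let the fingers close. It gives the time, the measured TCP pose, the force and the opening at its end, in the units of the state.
- ctrl.get_obs(): the state, without advancing time (a new reading comes with each control period).
- ctrl.read_camera(name): name is "scene" or "top" or "wrist"; returns a dict with "image" (400x640x3 uint8, red, green, blue), "intrinsics" (3x3 intrinsics, pixels), "world_from_camera" (4x4, takes a point from camera to world coordinates); the wrist camera has in their place "tool_from_camera" (4x4, takes a point from camera to tool coordinates, whose origin is the TCP and whose axes are the tool frame's). Camera axes: x right, y down, z forward; pixel columns grow to the right and rows downward; lengths in m; the calibration is good to about 2 mm. A picture is of the moment at which its call begins: read the wrist's pose just before it. There is no depth.
- ctrl.close_job(): hands the job in, once; it reports no verdict.
The state is a dict: "time_s": time; "joints": joint angles; "qd": joint speeds; "joint_torque": joint torques, N m; "tcp_pos": TCP position; "orientation": TCP orientation; "ft_force": force on the tool from outside, world axes, zero at the start; "torque": the same for the moment, N m; "finger_gap": opening from 0.0 (shut) to 1.0 (fully open).
Only numpy, scipy, OpenCV 4.12 (cv2) and the standard library are available. Lean on these libraries where they do the work, as an engineer would, in place of code of your own. Each camera call takes 0.05 s, during which the arm holds its last target.

## Working session

There is one attempt and no reset: what is moved stays moved. The work goes in short steps, Python scripts to look and compute and a shell command to move; the robot and the scene stay as the last step left them, time stands still between calls to the robot, and variables do not carry over. Pictures are saved under pics/ and viewed, and the job is handed in when it is done.

```bash
mkdir -p pics; python3 - <<'E'
from workcell import ctrl
import cv2,numpy as np
np.set_printoptions(precision=4,suppress=True)
o=ctrl.get_obs();print(o)
for n in("scene","top"):
    c=ctrl.read_camera(n);cv2.imwrite(f"pics/{n}0.png",c["image"][...,::-1]);print(n,c["intrinsics"],c["world_from_camera"])
c=ctrl.read_camera("wrist");cv2.imwrite("pics/wrist0.png",c["image"][...,::-1]);print(c["tool_from_camera"])
E
```

```text
{'time_s': 0.0, 'joints': array([ 1.0482,  0.2593,  1.5361, -0.    ,  1.348 , -0.2028]), 'qd': array([-0.002 ,  0.    ,  0.0023,  0.0015,  0.0007,  0.0022]), 'joint_torque': array([  0.0016, -43.7301, -28.4008,   0.0719,   0.0411,  -0.0001]), 'tcp_pos': array([0.1726, 0.5217, 0.2368]), 'orientation': array([[ 0.9493, -0.0009,  0.3144],
       [-0.3144, -0.0016,  0.9493],
       [-0.0004, -1.    , -0.0018]]), 'ft_force': array([-0.715 ,  0.2709, -0.7271]), 'torque': array([-0.0298,  0.0265, -0.0329]), 'finger_gap': 0.998648923268681}
scene [[457.8267   0.     323.4042]
 [  0.     457.8267 201.8314]
 [  0.       0.       1.    ]] [[ 0.8431 -0.2851  0.4559 -0.0208]
 [-0.5372 -0.4103  0.7369 -1.0707]
 [-0.023  -0.8663 -0.4991  0.7605]
 [ 0.      0.      0.      1.    ]]
top [[478.9227   0.     313.572 ]
 [  0.     478.9227 202.3753]
 [  0.       0.       1.    ]] [[ 0.009  -0.981   0.1939  0.2842]
 [-0.9997 -0.0047  0.0226 -0.1938]
 [-0.0213 -0.1941 -0.9808  1.3101]
 [ 0.      0.      0.      1.    ]]
[[-0.0004  0.9664  0.257  -0.0714]
 [-0.0011 -0.257   0.9664 -0.1469]
 [ 1.      0.0001  0.0012  0.0013]
 [ 0.      0.      0.      1.    ]]
```

View pics/scene0.png

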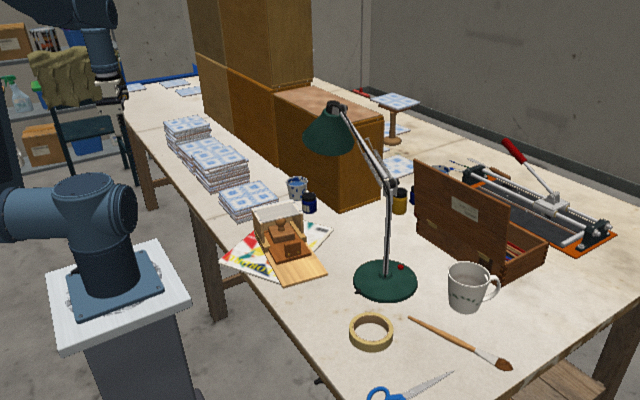

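View pics/top0.png

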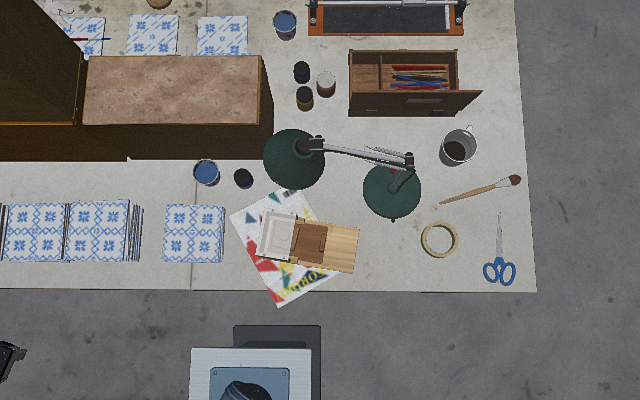

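```bash
python3 - <<'E'
import cv2
a=cv2.imread("pics/top0.png")[180:310,220:380];cv2.imwrite("pics/t1.png",cv2.resize(a,None,fx=4.5,fy=4.5,interpolation=cv2.INTER_CUBIC))
a=cv2.imread("pics/scene0.png")[165:295,210:370];cv2.imwrite("pics/s1.png",cv2.resize(a,None,fx=4.5,fy=4.5,interpolation=cv2.INTER_CUBIC))
E
```

```text
(no output)
```

View pics/t1.png

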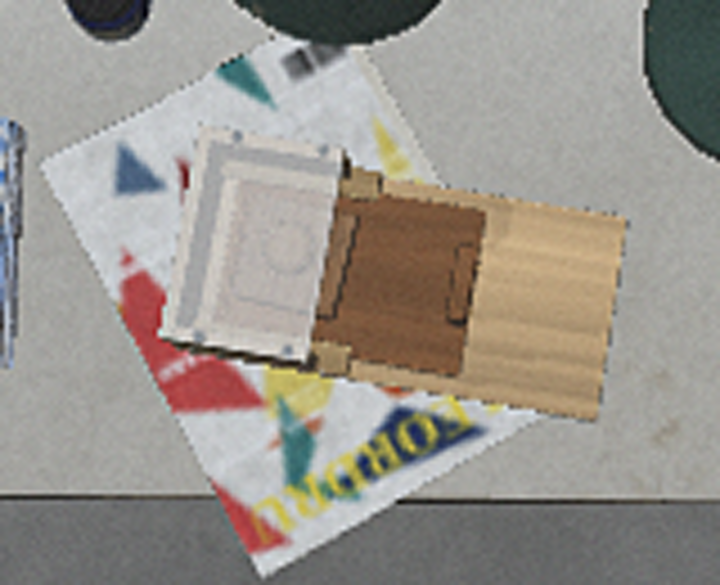

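View pics/s1.png

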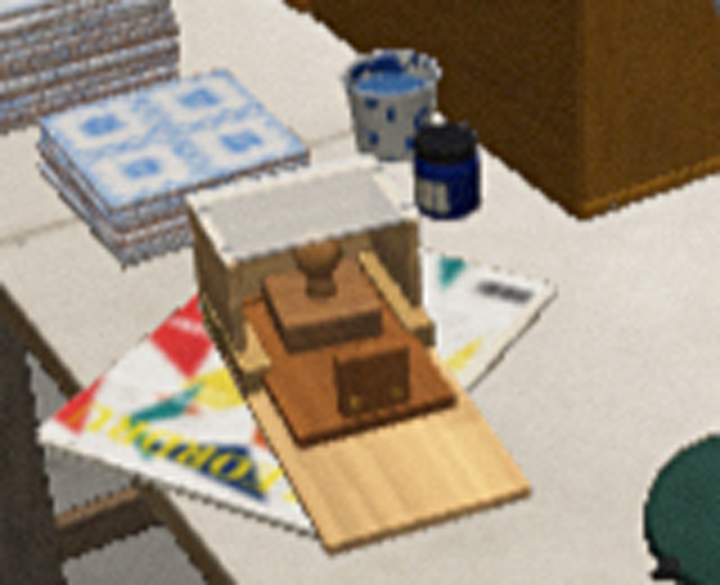

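View pics/wrist0.png

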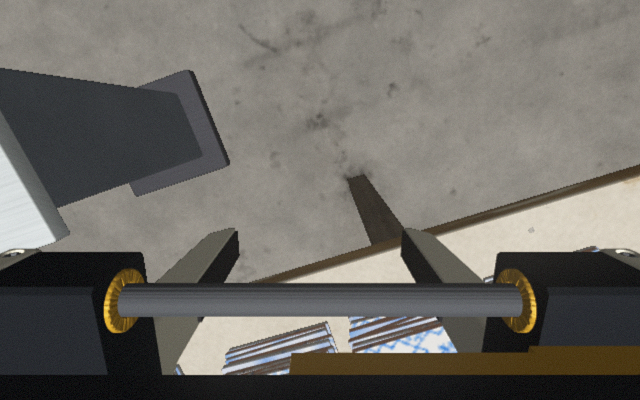

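```bash
cat > h.py <<'E'
import numpy as np,cv2
from workcell import ctrl
np.set_printoptions(precision=4,suppress=True)
def cast(c,uv,z,T=None):
    T=c["world_from_camera"] if T is None else T
    d=T[:3,:3]@np.linalg.inv(c["intrinsics"])@np.array([uv[0],uv[1],1.])
    return T[:3,3]+d*(z-T[2,3])/d[2]
def proj(c,p,T=None):
    T=c["world_from_camera"] if T is None else T
    q=c["intrinsics"]@(T[:3,:3].T@(np.asarray(p)-T[:3,3]));return q[:2]/q[2]
E
python3 - <<'E'
from h import *
t=ctrl.read_camera("top");s=ctrl.read_camera("scene")
T=lambda x,y,z:cast(t,(220-.5+.5/4.5+x/4.5,180-.4+y/4.5),z)
S=lambda x,y,z:cast(s,(210-.4+x/4.5,165-.4+y/4.5),z)
print("top bed front",T(627,218,.019),T(598,420,.019))
print("scene bed front",S(530,492,.019),S(332,552,.019))
a,b=T(627,218,.019),T(598,420,.019);print(np.linalg.norm(a-b))
print("tray front top",T(487,208,.031),T(463,375,.031))
print("tray front scene",S(456,400,.031),S(303,440,.031))
print("pull top top",T(477,243,.076),T(461,325,.076),T(458,243,.076),T(446,325,.076))
print("pull top scene",S(410,346,.076),S(337,362,.076))
print("lips front",T(380,200,.039),T(350,378,.039))
print("hood roof corners",T(345,150,.107),T(312,362,.107),T(205,125,.107),T(160,338,.107))
print("jar/lamp",T(110,10,.058),cast(t,(294,158),.3),cast(t,(392,190),.02))
E
```

```text
top bed front [ 0.4691 -0.2878  0.019 ] [ 0.3482 -0.2695  0.019 ]
scene bed front [ 0.4672 -0.2919  0.019 ] [ 0.3496 -0.2745  0.019 ]
0.12221397668389111
tray front top [ 0.4729 -0.2033  0.031 ] [ 0.3733 -0.1895  0.031 ]
tray front scene [ 0.4696 -0.2077  0.031 ] [ 0.3762 -0.191   0.031 ]
pull top top [ 0.4459 -0.1973  0.076 ] [ 0.3986 -0.1883  0.076 ] [ 0.4458 -0.1863  0.076 ] [ 0.3985 -0.1797  0.076 ]
pull top scene [ 0.4444 -0.201   0.076 ] [ 0.4017 -0.1911  0.076 ]
lips front [ 0.4762 -0.1395  0.039 ] [ 0.3705 -0.1232  0.039 ]
hood roof corners [ 0.4944 -0.1221  0.107 ] [ 0.3746 -0.1057  0.107 ] [ 0.5084 -0.0421  0.107 ] [ 0.3873 -0.0204  0.107 ]
jar/lamp [0.5874 0.0231 0.058 ] [ 0.5829 -0.1267  0.3   ] [ 0.575  -0.3795  0.02  ]
```

```bash
python3 -m crank '0 0 0.009 0.0085 -0.0356 0 0.045;0 0 0.009 0.0085 -0.0356 0 0.045;0 0 0.009 0.0085 -0.0356 0 0.045;0 0 0.009 0.0085 -0.0356 0 0.045;0 0 0.009 0.0085 -0.0356 0 0.045;0 0 0.009 0.0085 -0.0356 0 0.045;0 0 0.009 0.0085 -0.0356 0 0.045;0 0 0.009 0.0085 -0.0356 0 0.045;0 0 0.009 0.0085 -0.0356 0 0.045;0 0 0.009 0.0085 -0.0356 0 0.045;0 0 0.009 0.0085 -0.0356 0 0.045;0 0 0.009 0.0085 -0.0356 0 0.045;0 0 0.009 0.0085 -0.0356 0 0.045;0 0 0.009 0.0085 -0.0356 0 0.045;0 0 0.009 0.0085 -0.0356 0 0.045;0 0 0.009 0.0085 -0.0356 0 0.045;0 0 0.009 0.0085 -0.0356 0 0.045;0 0 0.009 0.0085 -0.0356 0 0.045;0 0 0.009 0.0085 -0.0356 0 0.045;0 0 0 0 0 0 0.045'
python3 - <<'E'
from h import *
o=ctrl.get_obs();print(o)
c=ctrl.read_camera("wrist");cv2.imwrite("pics/w1.png",c["image"][...,::-1])
E
```

```text
time_s: 1.92
tcp_pos: [0.3309, -0.1855, 0.2373]
orientation: [[0.991, 0.015, 0.132], [-0.132, -0.006, 0.991], [0.015, -1.0, -0.004]]
ft_force: [0.6, -0.2, -0.7]
finger_gap: 0.484
{'time_s': 1.9167, 'joints': array([-0.8133, -0.0717,  1.9073,  0.0065,  1.2913, -2.2533]), 'qd': array([ 0.0073, -0.045 ,  0.0572,  0.0351,  0.0577,  0.048 ]), 'joint_torque': array([ -0.6216, -22.7944, -27.2292,  -0.1746,  -0.0038,  -0.8262]), 'tcp_pos': array([ 0.3309, -0.1855,  0.2373]), 'orientation': array([[ 0.9911,  0.0146,  0.1322],
       [-0.1321, -0.0064,  0.9912],
       [ 0.0154, -0.9999, -0.0045]]), 'ft_force': array([ 0.5603, -0.1634, -0.6675]), 'torque': array([-0.0016, -0.0017, -0.0366]), 'finger_gap': 0.4835982789944698}
```

View pics/w1.png

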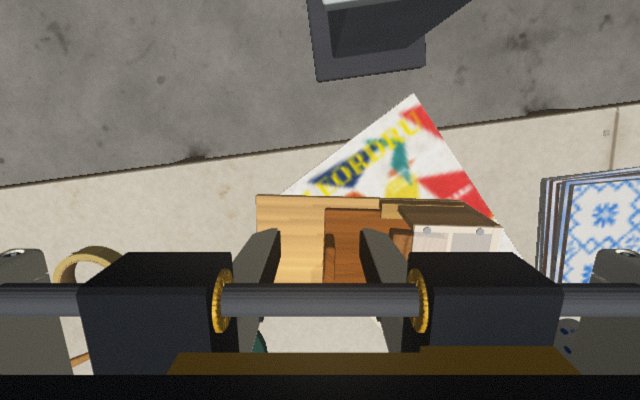

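```bash
python3 - <<'E'
import cv2
a=cv2.imread("pics/w1.png")[180:290,230:430];cv2.imwrite("pics/w1c.png",cv2.resize(a,None,fx=4,fy=4,interpolation=cv2.INTER_CUBIC))
E
```

```text
(no output)
```

View pics/w1c.png

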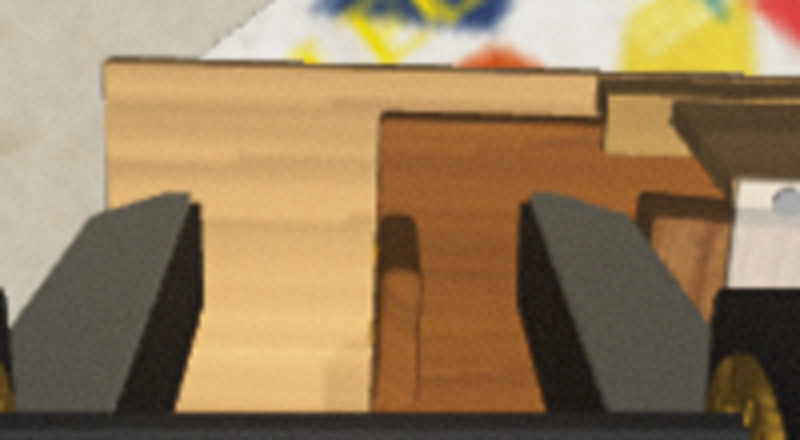

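```bash
python3 - <<'E'
from h import *
o=ctrl.get_obs();c=ctrl.read_camera("wrist")
W=np.eye(4);W[:3,:3]=o["orientation"];W[:3,3]=o["tcp_pos"];W=W@c["tool_from_camera"]
P=lambda x,y,z:cast(c,(230-.4+x/4,180-.4+y/4),z,W)
def an(a,b):
    d=b-a;return np.degrees(np.arctan2(d[1],d[0]))
a,b=P(107,63,.019),P(600,75,.019);print("bed near",a,b,an(a,b))
a,b=P(382,117,.031),P(604,124,.031);print("tray near",a,b,an(a,b))
a,b=P(382,117,.031),P(372,405,.031);print("tray front",a,b,an(a,b))
print("mouth rail corner",P(600,90,.039))
a,b=P(385,268,.076),P(420,271,.076);print("pull near top corners",a,b)
a,b=P(385,268,.076),P(378,405,.076);print(an(a,b))
E
```

```text
bed near [ 0.3464 -0.2606  0.019 ] [ 0.3698 -0.1134  0.019 ] 80.96718120170347
tray near [ 0.3705 -0.1802  0.031 ] [ 0.3813 -0.1154  0.031 ] 80.52141106704809
tray front [ 0.3705 -0.1802  0.031 ] [ 0.4649 -0.1955  0.031 ] -9.220815044965732
mouth rail corner [ 0.3681 -0.117   0.039 ]
pull near top corners [ 0.3981 -0.1837  0.076 ] [ 0.4002 -0.1745  0.076 ]
-9.980812498788456
```

```bash
python3 -m crank '0.0016 0.0036 -0.006 0.0226 -0.0006 0 0.045;0.0016 0.0036 -0.006 0.0226 -0.0006 0 0.045;0.0016 0.0036 -0.006 0.0226 -0.0006 0 0.045;0.0016 0.0036 -0.006 0.0226 -0.0006 0 0.045;0 0 0 0 0 -0.03 0.045;0 0 0 0 0 -0.03 0.045;0 0 0 0 0 -0.03 0.045;0 0 0 0 0 -0.03 0.045;0 0 0 0 0 -0.015 0.045;0 0 0 0 0 0 0.045'
python3 - <<'E'
from h import *
for n in("wrist","scene","top"):
    c=ctrl.read_camera(n)["image"][...,::-1]
    if n=="scene":c=cv2.resize(c[150:300,190:390],None,fx=4,fy=4)
    if n=="top":c=cv2.resize(c[160:310,220:420],None,fx=4,fy=4)
    cv2.imwrite(f"pics/{n}2.png",c)
E
```

```text
time_s: 2.85
tcp_pos: [0.4214, -0.1654, 0.1001]
orientation: [[0.989, 0.001, 0.145], [-0.145, 0.006, 0.989], [-0.0, -1.0, 0.006]]
ft_force: [-0.4, 0.2, 0.5]
finger_gap: 0.485
```

View pics/wrist2.png

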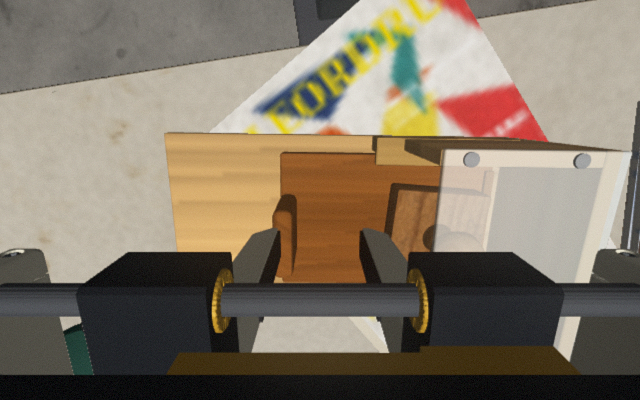

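View pics/scene2.png

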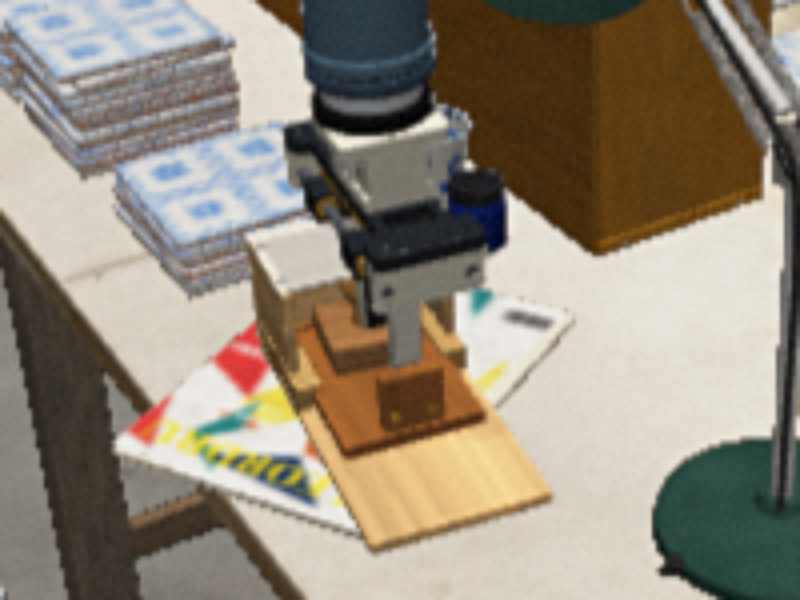

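View pics/top2.png

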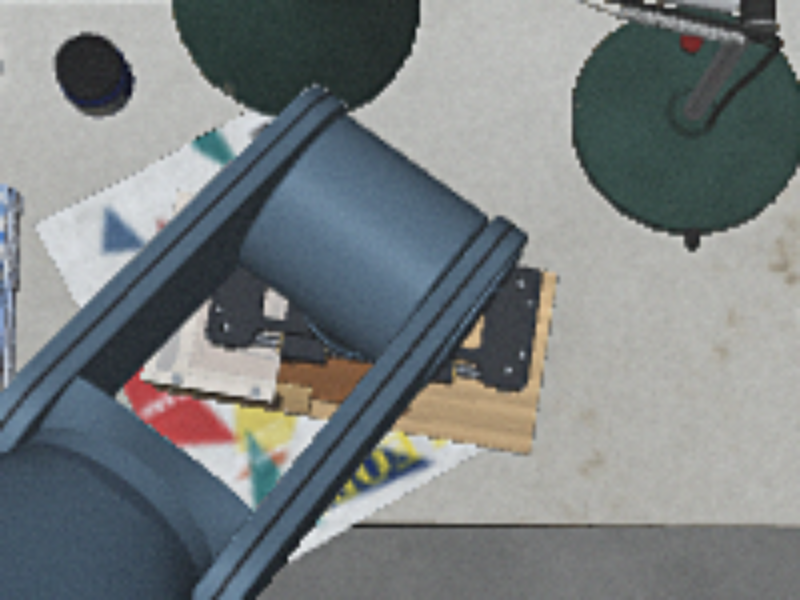

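```bash
python3 -m crank '0 0 -0.006 0 -0.012 0 0.045;-0.006 -0.001 -0.005 0 -0.011 0 0.045;0 0 0 0 0 0 0.045;0 0 0 0 0 0 0.045'
python3 - <<'E'
from h import *
o=ctrl.get_obs();c=ctrl.read_camera("wrist");cv2.imwrite("pics/w3.png",cv2.resize(c["image"][100:300,150:450,::-1],None,fx=2.6,fy=2.6))
E
```

```text
time_s: 3.33
tcp_pos: [0.427, -0.195, 0.1091]
orientation: [[0.988, 0.016, 0.156], [-0.156, -0.012, 0.988], [0.018, -1.0, -0.009]]
ft_force: [-0.6, 0.1, -0.2]
finger_gap: 0.486
```

View pics/w3.png

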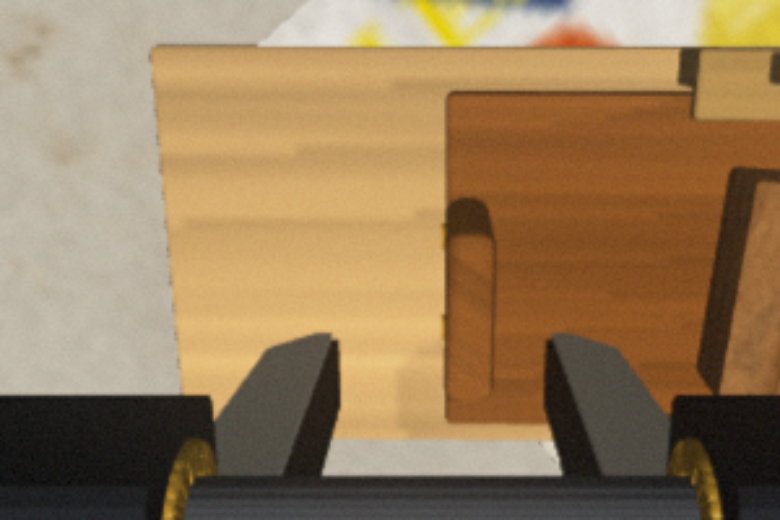

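```bash
python3 - <<'E'
from h import *
o=ctrl.get_obs();print(o["tcp_pos"],o["orientation"],abs(o["qd"]).max());c=ctrl.read_camera("wrist")
W=np.eye(4);W[:3,:3]=o["orientation"];W[:3,3]=o["tcp_pos"];W=W@c["tool_from_camera"]
P=lambda x,y,z:cast(c,(150-.3+x/2.6,100-.3+y/2.6),z,W)
q=[P(448,235,.076),P(495,235,.076),P(445,400,.076),P(491,400,.076)]
print(np.array(q),np.mean(q,0))
a,b=P(152,45,.019),P(680,48,.019);print(a,b,np.degrees(np.arctan2(*(b-a)[[1,0]])))
a,b=P(447,92,.031),P(692,93,.031);print(a,b,np.degrees(np.arctan2(*(b-a)[[1,0]])))
a,b=P(447,92,.031),P(446,420,.031);print(b,np.degrees(np.arctan2(*(b-a)[[1,0]])))
E
```

```text
[ 0.4272 -0.1952  0.1092] [[ 0.9876  0.0162  0.1562]
 [-0.156  -0.0125  0.9877]
 [ 0.018  -0.9998 -0.0098]] 0.013945108023146606
[[ 0.4007 -0.1884  0.076 ]
 [ 0.4023 -0.1778  0.076 ]
 [ 0.4412 -0.1954  0.076 ]
 [ 0.4429 -0.1844  0.076 ]] [ 0.4218 -0.1865  0.076 ]
[ 0.3479 -0.2647  0.019 ] [ 0.3718 -0.118   0.019 ] 80.73835397865031
[ 0.3727 -0.1843  0.031 ] [ 0.3832 -0.1189  0.031 ] 80.85047017291717
[ 0.4697 -0.1998  0.031 ] -9.037834258113614
```

```bash
python3 -m crank '0.006 0.008 0 -0.0025 0.003 0 0.045;0.003 0.004 0 -0.0015 0.002 0 0.045;0 0 0 0 0 0 0.045;0 0 0 0 0 0 0.045'
```

```text
time_s: 3.77
tcp_pos: [0.422, -0.1888, 0.109]
orientation: [[0.988, 0.002, 0.157], [-0.157, -0.001, 0.988], [0.002, -1.0, -0.001]]
ft_force: [-0.1, -0.5, -0.4]
finger_gap: 0.479
```

```bash
python3 -m crank '0 0 0 0 0 -0.012 0.045;0 0 0 0 0 -0.012 0.045;0 0 0 0 0 -0.009 0.045;0 0 0 0 0 -0.006 0.045;0 0 0 0 0 0 0.045;0 0 0 0 0 0 0.045'
```

```text
time_s: 4.27
tcp_pos: [0.4223, -0.1882, 0.0685]
orientation: [[0.988, 0.002, 0.155], [-0.155, -0.001, 0.988], [0.003, -1.0, -0.001]]
ft_force: [0.1, -0.4, -0.5]
finger_gap: 0.486
```

```bash
python3 -m crank '0 0 0 0 0 -0.006 0.045;0 0 0 0 0 0 0.03;0 0 0 0 0 0 0.02;0 0 0 0 0 0 0.014;0 0 0 0 0 0 0.008;0 0 0 0 0 0 0.008;0 0 0 0 0 0 0.008;0 0 0 0 0 0 0.008' 15
```

```text
time_s: 4.93
tcp_pos: [0.4233, -0.1887, 0.0634]
orientation: [[0.988, 0.005, 0.156], [-0.155, -0.003, 0.988], [0.005, -1.0, -0.002]]
ft_force: [0.8, -0.2, -1.3]
finger_gap: 0.131
```

```bash
python3 -m crank '0 0 0 -0.0005 -0.003 0 0.008;0 0 0 -0.0008 -0.005 0 0.008;0 0 0 -0.0009 -0.006 0 0.008;0 0 0 -0.0009 -0.006 0 0.008;0 0 0 -0.0008 -0.005 0 0.008;0 0 0 -0.0005 -0.003 0 0.008;0 0 0 0 0 0 0.008'
```

```text
time_s: 5.52
tcp_pos: [0.418, -0.2189, 0.0633]
orientation: [[0.988, 0.004, 0.155], [-0.155, -0.001, 0.988], [0.004, -1.0, -0.0]]
ft_force: [0.8, 2.0, 1.3]
finger_gap: 0.122
```

```bash
python3 -m crank '0 0 0 -0.0005 -0.003 0 0.008;0 0 0 -0.0008 -0.005 0 0.008;0 0 0 -0.0009 -0.006 0 0.008;0 0 0 -0.0009 -0.006 0 0.008;0 0 0 -0.0009 -0.006 0 0.008;0 0 0 -0.0009 -0.006 0 0.008;0 0 0 -0.0009 -0.006 0 0.008;0 0 0 -0.0008 -0.005 0 0.008;0 0 0 -0.0005 -0.003 0 0.008;0 0 0 0 0 0 0.008'
```

```text
time_s: 6.35
tcp_pos: [0.4098, -0.2705, 0.0632]
orientation: [[0.988, 0.004, 0.156], [-0.156, -0.001, 0.988], [0.004, -1.0, -0.0]]
ft_force: [0.8, 1.8, 0.4]
finger_gap: 0.129
```

```bash
python3 -m crank '0 0 0 -0.0005 -0.003 0 0.008;0 0 0 -0.0007 -0.0045 0 0.008;0 0 0 -0.0007 -0.0045 0 0.008;0 0 0 -0.0004 -0.003 0 0.008;0 0 0 0 0 0 0.008;0 0 0 0 0 0 0.008'
python3 - <<'E'
from h import *
for n in("wrist","scene","top"):
    c=ctrl.read_camera(n)["image"][...,::-1]
    if n=="wrist":c=cv2.resize(c[100:300,150:450],None,fx=2.6,fy=2.6)
    if n=="scene":c=cv2.resize(c[170:300,210:370],None,fx=4.5,fy=4.5)
    if n=="top":c=cv2.resize(c[160:310,220:420],None,fx=4,fy=4)
    cv2.imwrite(f"pics/{n}5.png",c)
E
```

```text
time_s: 6.85
tcp_pos: [0.4072, -0.2868, 0.0632]
orientation: [[0.988, 0.004, 0.156], [-0.156, -0.001, 0.988], [0.004, -1.0, -0.0]]
ft_force: [0.6, 2.9, 2.1]
finger_gap: 0.13
```

View pics/wrist5.png

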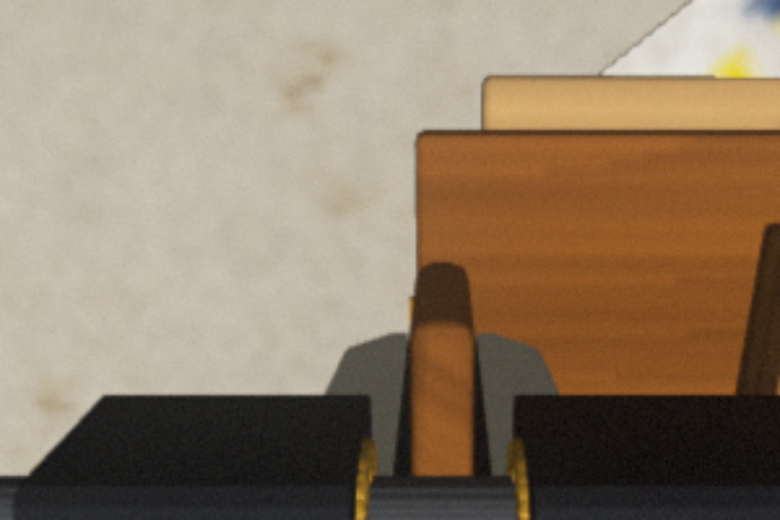

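View pics/scene5.png

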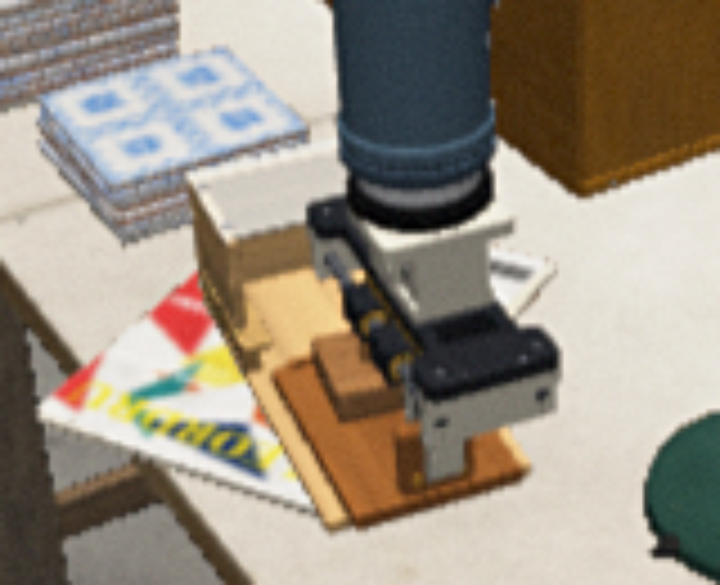

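```bash
python3 - <<'E'
from h import *
o=ctrl.get_obs();c=ctrl.read_camera("wrist")
W=np.eye(4);W[:3,:3]=o["orientation"];W[:3,3]=o["tcp_pos"];W=W@c["tool_from_camera"]
P=lambda x,y,z:cast(c,(150-.3+x/2.6,100-.3+y/2.6),z,W)
b=P(484,76,.019);t=P(418,131,.031);u=np.array([.157,.9875,0])
print(b,t,(t-b)@u)
for n,(p,q) in {"tray":((418,131),(775,130)),"bed":((490,76),(775,77))}.items():
    z=.031 if n=="tray" else .019
    d=P(*q,z)-P(*p,z);print(n,np.degrees(np.arctan2(d[1],d[0])))
s=ctrl.read_camera("scene")
S=lambda x,y,z:cast(s,(210-.4+x/4.5,170-.4+y/4.5),z)
r=S(273,375,.031);m=S(262,352,.019);f=S(362,523,.031);print("scene tray rear, front",r,f,"mouth",S(245,368,.019))
mouth=np.array([.4325,-.131,0]);print((r-mouth)@u,(f-mouth)@u)
E
```

```text
[ 0.3472 -0.266   0.019 ] [ 0.356  -0.2825  0.031 ] -0.014894282717416128
tray 81.2419864358963
bed 80.88736607753928
scene tray rear, front [ 0.3805 -0.1439  0.031 ] [ 0.3595 -0.2918  0.031 ] mouth [ 0.3761 -0.1126  0.019 ]
-0.020939714415762638 -0.17020761446493793
```

```bash
python3 -m crank '0 0 0 0 0 0 0.02;0 0 0 0 0 0 0.035;0 0 0 0 0 0 0.045;0 0 0 0 0 0 0.045;0 0 0 0 0 0 0.045;0 0 0 0 0 0.006 0.045;0 0 0 0 0 0.012 0.045;0 0 0 0 0 0.012 0.045;0 0 0 0 0 0.012 0.045;0 0 0 0 0 0.006 0.045;0 0 0 0 0 0 0.045'
python3 -m crank '0 0 0 -0.01 0 0.01 0.045;0 0 0 -0.02 0 0.015 0.045;0 0 0 -0.02 0 0.015 0.045;0 0 0 -0.015 0 0.015 0.045;0 0 0 0 0 0.015 0.045;0 0 0 0 0.03 0 0.045;0 0 0 0 0.04 0 0.045;0 0 0 0 0.04 0 0.045;0 0 0 0 0.04 0 0.045;0 0 0 0 0.04 0 0.045;0 0 0 0 0.04 0 0.045;0 0 0 0 0.04 0 0.045;0 0 0 0 0.04 0 0.045;0 0 0 0 0.04 0 0.045;0 0 0 0 0.02 0 0.045;0 0 0 0 0 0 0.045'
python3 - <<'E'
from h import *
for n in("scene","top"):
    c=ctrl.read_camera(n)["image"][...,::-1]
    if n=="scene":c=c[165:295,210:370]
    if n=="top":c=c[180:310,220:380]
    cv2.imwrite(f"pics/{n}6.png",cv2.resize(c,None,fx=4.5,fy=4.5,interpolation=cv2.INTER_CUBIC))
E
```

```text
time_s: 8.02
tcp_pos: [0.4071, -0.2869, 0.1145]
orientation: [[0.988, 0.003, 0.155], [-0.155, -0.002, 0.988], [0.003, -1.0, -0.001]]
ft_force: [0.3, -0.8, 0.1]
finger_gap: 0.481
time_s: 9.35
tcp_pos: [0.3337, 0.0952, 0.1848]
orientation: [[0.986, 0.007, 0.165], [-0.165, -0.003, 0.986], [0.008, -1.0, -0.002]]
ft_force: [-0.2, 0.1, 0.5]
finger_gap: 0.484
```

View pics/top6.png

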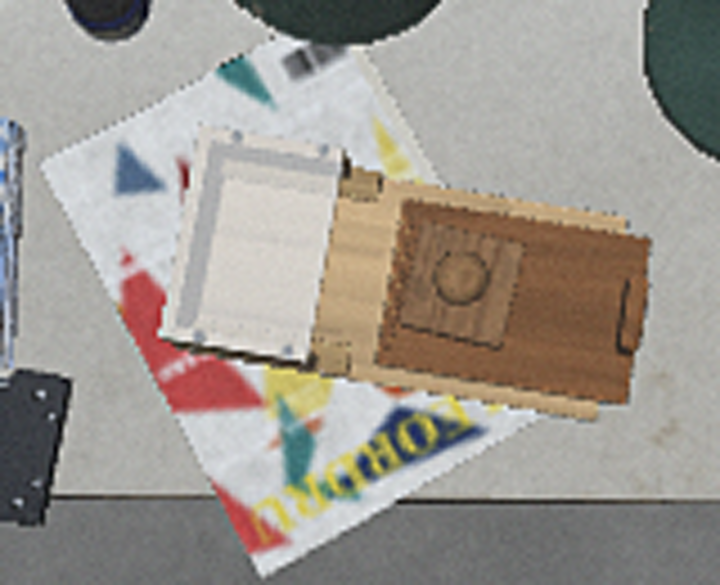

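View pics/scene6.png

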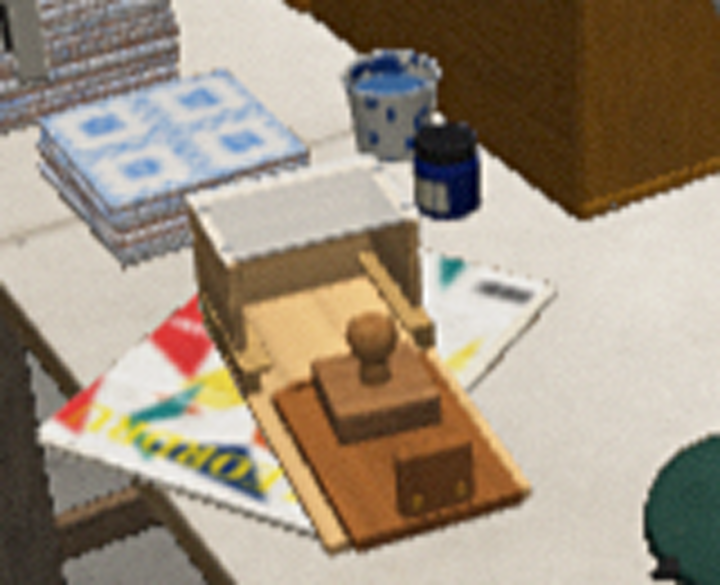

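```bash
python3 - <<'E'
from h import *
t=ctrl.read_camera("top")
T=lambda x,y,z:cast(t,(220-.4+x/4.5,180-.4+y/4.5),z)
u=np.array([.157,.9875,0])
r=[T(403,199,.031),T(377,364,.031)];f=[T(652,238,.031),T(630,403,.031)];b=[T(627,218,.019),T(598,420,.019)];l=[T(381,185,.039),T(350,365,.039)]
R,F,B,L=[np.mean(k,0)@u for k in(r,f,b,l)]
print("front overhang",B-F,"rear gap vs bedfront+150",B+.15-R,"vs rail ends",L-R,"len",R-F)
d=(r[0]+r[1]-f[0]-f[1]);e=r[0]-r[1];print(np.degrees(np.arctan2(d[1],d[0])),np.degrees(np.arctan2(e[1],e[0])))
v=np.array([.9875,-.157,0]);print("lateral",np.mean(f+r,0)@v-np.mean(b,0)@v)
E
```

```text
front overhang 0.016148494624538712 rear gap vs bedfront+150 0.015580309037176235 vs rail ends 0.014532212321964812 len 0.15056818558736246
81.53292203606212 -8.254118472885438
lateral -0.0003077597848747393
```

The gap is about 15 mm and the tray is straight and centred on the bed, so I'm handing the job in.

```bash
python3 - <<'E'
from workcell import ctrl
print(ctrl.close_job(), ctrl.get_obs()["time_s"])
E
```

```text
the job is handed in; nothing more can be done
the job is handed in; nothing more can be done
```

I gripped the pull front and back with 15 N and drew the tray about 99 mm straight out along the bed. I then released it, lifted clear and moved the arm away. The clock stood at about 9.5 s when I handed in, and the wrist forces I read during the draw were about 3 N or less.

**Last checks:**
- **Gap:** the top camera puts the tray's rear edge 14.5–16 mm clear of the mouth, and the wrist camera gave 15 mm. The scene camera disagreed at about 21 mm.
- **Straightness:** the tray is within about 0.8° of the bed's direction (0.4° by the wrist camera, measured before release). It is centred sideways to within 1 mm.
- **Overhang:** the tray is as long as the open bed, so its front end sticks out past the bed's front by about the width of the gap.
- **Stamp and other things:** the stamp stands upright on the rear half of the tray. The jar and cup look unmoved in the final pictures. I did not check the tape again, because it lay outside those pictures and away from the arm's path.

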